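Draw out a spring strut and hold it for its retainer

TASK

A workmate is about to slip the forked retainer into the groove of the spring strut clamped in the vice. First turn the retainer over on the bench so that it lies flat with its yellow side up, and let go of it; then grip the strut's rod, pull it straight out against its spring until the red groove has just come fully clear of the brass gland nut, and hold it there: finish while still holding the rod at that mark. Leave the liner, the bearing and the tin where they stand.

Things in the scene. Friction and masses are not known exactly. Their poses are not given: they have to be found in the camera images.
- vice: Blue bench vice, fixed, but placed and turned differently each time. Origin: middle of its base on the bench, under the middle of the jaws; z up. Jaws 110 mm wide along its y, tops 144 mm high, within 42 mm of the y axis; anvil to x = +110 mm; screw and leaning handle to x = -180 mm. It clamps the black strut tube (27 mm thick) along its y axis, 135 mm above the bench.
- gland_mouth (a point): Centre of the outer face of the strut's brass gland nut (33 mm across), where the rod comes out; fixed to the vice, 100 mm along the vice's +y, 135 mm up. Axes as the vice: +y is the level direction in which the rod is pulled.
- strut_rod: Sliding steel rod, 12 mm thick. Origin: on its axis, in the gland face when home; +y along the pull, z up. Bare from y = 0 to 40 mm, round lock nut 22 mm across to 48 mm, then an eye: upright disc 28 mm across, 14 mm thick, flat sides facing +x and -x, centre at y = 69 mm. Red groove at y = -60 to -46 mm, hidden at the start. The spring draws it home: 5 N at home, 15 N at the mark.
- rod_neck (a point): Point on the rod's axis, 24 mm out from the gland face when home, moving with the rod: middle of the bare neck between gland nut and lock nut, a good place to grip the 12 mm rod across from above (40 mm long when home). Axes as strut_rod.
- eye (a point): Centre of the eye at the rod's end, 69 mm from the rod's origin, moving with the rod. Axes as strut_rod.
- rod_out (a joint): How far the rod is drawn out, m: 0 home (the spring holds it there at the start), 0.060 when the red groove is exactly fully out, its inner edge level with the gland face; end stop at 0.085.
- retainer: Forked flat plate, loose, 90 x 44 x 12 mm, 0.11 to 0.18 kg, one broad face yellow, the other black. Origin: middle of the plate; +x along its length to the open end of the fork (slot 10 mm wide, 45 mm deep; the other half is solid), +y across, +z out of the yellow face. It starts flat on the bench, yellow face down (+z down).
- liner: Dark steel cylinder liner standing on the bench, 62 mm across and 70 mm high; leave alone. Origin: centre of its underside.
- bearing: Dark steel bearing ring lying on the bench, 72 mm across and 19 mm high; leave alone. Origin: centre of its underside.
- tin: Small blue tin with a white lid, 68 mm across and 60 mm high; leave alone. Origin: centre of its underside.
Mind the look-alikes: they are no part of the job. There is more than one size of the retainer; the job needs the smallest.

How it is judged:
On the way, in this order (a step that is already met when the one before it is completed fails the run):
1. the retainer lies flat on the bench, yellow side up, let go and at rest (angle between retainer's own z axis and vertical below 0.1 rad and height (world z) of retainer below 0.012 m and linear speed of retainer below 0.02 m/s and contact force between retainer and the fingers below 0.2 N), for 0.2 s.
2. the rod is drawn out to its red groove by the fingers (value of joint rod_out between 0.0585 and 0.068 m and contact force between strut_rod and the fingers above 5 N), for 0.3 s.
At the end, for the whole second after the job is handed in: The fingers hold the rod still, drawn out 58.5 to 68 mm (the red groove out of the gland nut, at most 8 mm beyond), with a finger contact force above 5 N, through the last second; the retainer lies at rest on the bench, yellow face up within 0.1 rad, not touched by the fingers (all of step 1 and all of step 2 and velocity of joint rod_out between -0.01 and 0.01 m/s and contact force between strut_rod and retainer below 0.2 N and height (world z) of retainer above 0 m); the arm keeps its last pose, push and grip.
It fails at once if the liner, the bearing or the tin is moved by more than 20 mm (distance of any of liner, bearing, tin from where it was at the start of the episode above 0.02 m).
It also fails if it takes over 72 s, if anything falls off the work surface, if the arm or the gripper's body presses on something with over 40 N, if the wrist force passes 120 N, or if a joint passes its speed limit or range.

ROBOT

A 6-joint arm with a two-finger parallel gripper is mounted at the origin on the work surface. World frame = base frame: x ahead of the robot, y to its left, z up, the work surface at z = 0. Lengths are in m, angles in rad, forces in N, time in s.
With the tool pointing down it reaches from about 0.4 to 0.825 m from the base axis. Payload 7 kg.
Tool frame: the origin (TCP) lies midway between the tips of the shut fingers; the grasp point (between the pads) lies 19 mm behind it; z points along the fingers, x is the direction in which the jaws open and shut, and the axes are right-handed (so a half turn about z gives the same grasp; the last joint's range is limited). The gripper opens to 88 mm and grips with 3 to 60 N. Pads are 19 mm wide; open, the fingers measure 130 mm over their backs; the gripper's body (78 mm by 193 mm) begins 47 mm behind the grasp point.
Start: joints at [1.466, 0.359, 0.012, 0, -1.224, -0.288], TCP at [0.258, 0.624, 0.227] pointing down, gripper open.
Joint ranges: [-3.07, 3.07], [-1.43, 2.12], [-1.02, 1.25], [-3.03, 1.67], [-3.05, -0], [-3.03, 3.03]. Speed limits (rad/s): [2.39, 2.39, 3.01, 3.14, 3.14, 3.14].

INTERFACE

Orientations are given as [roll, pitch, yaw] about the fixed x, y, z axes, in that order (R = Rz(yaw) Ry(pitch) Rx(roll)).
In Python, from station import arm, grab_frame, camera_params gives the robot as it stands.
- The arm moves only by the shell command python3 -m handwheel 'ROWS' [FORCE]. ROWS is JSON, a list that holds one entry, the list of rows, each a list of 5 numbers: the finger opening in m, from 0 to 0.0876, then the shift along the tool's x, y, z in m, then the turn about the tool's z in degrees. A call has 1 to 20 rows; each row is the pose to reach, as a shift and turn from the pose measured when the call began, along the tool's axes at that moment; what a row does not reach only later rows make up. A row lasts 1/12 s, in which the tool goes at most 41.7 mm and 7.16 degrees, less where a joint would pass 70% of its speed; a pose out of reach is approached as far as the arm can. A call with a gripper value outside its range is refused whole. The fingers move at their own pace and stop on an object; FORCE is the grip in N (left out, the last holds). Time passes only in rows, so rows that repeat a pose let the fingers close. It gives the time, the measured TCP pose, the force and the opening at its end, in the units of the state.
- arm.get_state(): the state, without advancing time (a new reading comes with each control period).
- grab_frame(name): name is "scene" or "top" or "wrist"; returns the picture (400x640x3 uint8, blue, green, red); there is no depth.
- camera_params(name): a dict with "intrinsics" (3x3 intrinsics, pixels), "R" (3x3) and "t" (3): a world point X has camera coordinates R X + t; the wrist camera has in their place "tool_from_camera" (4x4, takes a point from camera to tool coordinates, whose origin is the TCP and whose axes are the tool frame's). Camera axes: x right, y down, z forward; pixel columns grow to the right and rows downward; lengths in m; the calibration is good to about 2 mm. A picture is of the moment at which its call begins: read the wrist's pose just before it. camera_params takes no time and is no camera call.
- arm.job_done(): hands the job in, once; it reports no verdict.
The state is a dict: "t": time; "q": joint angles; "qd": joint speeds; "joint_efforts": joint torques, N m; "eef_pos": TCP position; "ee_rot": TCP orientation; "force": force on the tool from outside, world axes, zero at the start; "moment": the same for the moment, N m; "width": finger opening in m.
Only numpy, scipy, OpenCV 4.12 (cv2) and the standard library are available. Lean on these libraries where they do the work, as an engineer would, in place of code of your own. Each camera call takes 0.05 s, during which the arm holds its last target.

## Working session

There is one attempt and no reset: what is moved stays moved. The work goes in short steps, Python scripts to look and compute and a shell command to move; the robot and the scene stay as the last step left them, time stands still between calls to the robot, and variables do not carry over. Pictures are saved under pics/ and viewed, and the job is handed in when it is done.

```bash
ls; mkdir -p pics
python3 - <<'E'
from station import arm, grab_frame, camera_params
import cv2
for n in("scene","top","wrist"):
    cv2.imwrite(f"pics/{n}0.png",grab_frame(n)); print(n,camera_params(n))
print(arm.get_state())
E
```

```text
pics
scene {'intrinsics': array([[377.44324761,   0.        , 324.78951465],
       [  0.        , 377.44324761, 204.54686654],
       [  0.        ,   0.        ,   1.        ]]), 'R': array([[-0.1010246 ,  0.99488335, -0.00107551],
       [ 0.78636062,  0.07918801, -0.61267139],
       [-0.6094514 , -0.06274062, -0.79033702]]), 't': array([-0.07094977, -0.40013628,  1.21449586])}
top {'intrinsics': array([[438.29033622,   0.        , 321.31735196],
       [  0.        , 438.29033622, 197.48905254],
       [  0.        ,   0.        ,   1.        ]]), 'R': array([[ 2.08942966e-03, -9.99997640e-01, -5.94839261e-04],
       [-9.85775849e-01, -1.95974882e-03, -1.68053962e-01],
       [ 1.68052400e-01,  9.37515110e-04, -9.85777618e-01]]), 't': array([0.13954929, 0.57511588, 1.00517531])}
wrist {'intrinsics': array([[292.56324597,   0.        , 320.75011381],
       [  0.        , 292.56324597, 203.78894764],
       [  0.        ,   0.        ,   1.        ]]), 'tool_from_camera': array([[ 9.99999558e-01, -9.28211606e-04, -1.50408882e-04,
         7.51060774e-04],
       [ 9.33708619e-04
[... 174 characters left out ...]
.00000000e+00,  0.00000000e+00,
         1.00000000e+00]])}
{'t': 0.15, 'q': array([ 1.46610289e+00,  3.59210096e-01,  1.12731452e-02, -2.66387510e-04,
       -1.22412705e+00, -2.88116948e-01]), 'qd': array([-0.00036821, -0.00345233,  0.00306812,  0.00124212,  0.00090198,
       -0.00047346]), 'joint_efforts': array([-1.09988086e-03, -5.83275104e+01,  2.93289739e+01,  7.00119361e+00,
        8.76890350e-03, -1.10954052e-04]), 'eef_pos': array([0.25824843, 0.6232318 , 0.2258454 ]), 'ee_rot': array([-3.14147255e+00, -1.28658531e-03, -1.96369746e+00]), 'force': array([-1.06253109,  0.37817736,  0.01969105]), 'moment': array([-0.02858791, -0.01777558, -0.02170021]), 'width': 0.08753504904577078}
```

View pics/scene0.png

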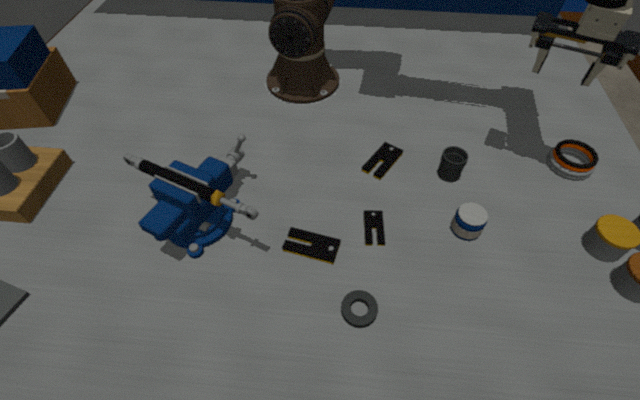

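View pics/top0.png

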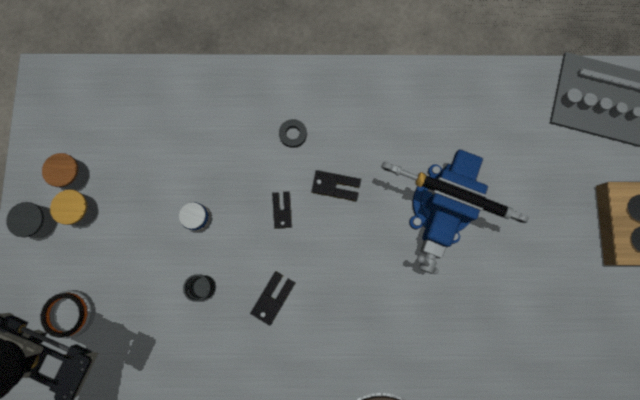

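View pics/wrist0.png

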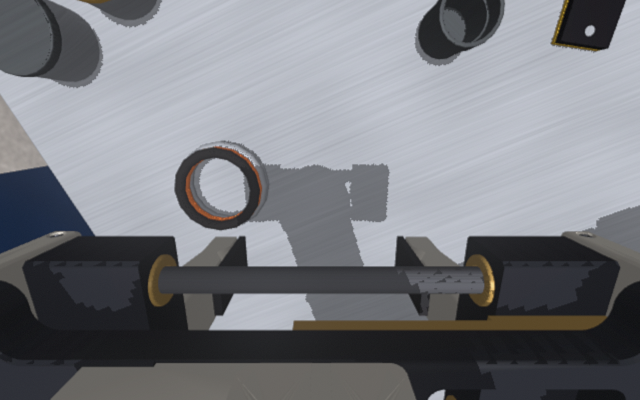

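Top view: three forked plates at about (336,186), (282,210) and (273,298). The liner is at (201,287), the bearing at (293,133) and the tin at (193,215). The strut eye is at (390,167) and the brass nut at (421,180). Next I'll measure them.

```bash
cat > h.py <<'E'
import numpy as np, cv2
from scipy.spatial.transform import Rotation as Ro
from station import arm, grab_frame, camera_params
def cam(n,st=None):
    p=camera_params(n);K=p["intrinsics"]
    if n!="wrist": return K,p["R"],p["t"]
    st=st or arm.get_state(); T=np.eye(4);T[:3,:3]=Ro.from_euler('xyz',st["ee_rot"]).as_matrix();T[:3,3]=st["eef_pos"]
    M=np.linalg.inv(T@p["tool_from_camera"]);return K,M[:3,:3],M[:3,3]
def ray(c,uv):
    K,R,t=c; d=R.T@np.linalg.solve(K,[uv[0],uv[1],1.]);return -R.T@t,d/np.linalg.norm(d)
def onz(c,uv,z):
    o,d=ray(c,uv);return o+d*(z-o[2])/d[2]
def cross(a,b):
    (o1,d1),(o2,d2)=a,b
    s=np.linalg.lstsq(np.c_[d1,-d2],o2-o1,rcond=None)[0]
    p,q=o1+d1*s[0],o2+d2*s[1];return (p+q)/2,np.linalg.norm(p-q)
def proj(c,X):
    K,R,t=c;x=K@(R@np.asarray(X)+t);return x[:2]/x[2]
def tool(st,X):
    return Ro.from_euler('xyz',st["ee_rot"]).as_matrix().T@(np.asarray(X)-st["eef_pos"])
E
python3 - <<'E'
from h import *
np.set_printoptions(precision=4,suppress=True)
im=cv2.imread("pics/top0.png");c=cam("top")
m=(im.max(2)<60).astype(np.uint8)
for ct in cv2.findContours(m,cv2.RETR_EXTERNAL,cv2.CHAIN_APPROX_NONE)[0]:
    if cv2.contourArea(ct)<150: continue
    w=np.array([onz(c,p[0],.012)[:2] for p in ct],np.float32)
    r=cv2.minAreaRect(w);print(ct.mean((0,1)),np.array(r[0]),np.array(r[1]),r[2])
big=cv2.resize(im[120:320,240:540],None,fx=2.6,fy=2.6,interpolation=cv2.INTER_CUBIC);cv2.imwrite("pics/topz.png",big)
s=cv2.imread("pics/scene0.png");cv2.imwrite("pics/scz.png",cv2.resize(s[130:290,110:410],None,fx=2.6,fy=2.6,interpolation=cv2.INTER_CUBIC))
E
```

```text
[ 43.5907 346.7684] [0.2217 0.7846] [0.2436 0.2215] 7.146329879760742
[199.3086 287.4321] [0.3598 0.4344] [0.0566 0.0726] 0.12012218683958054
[273.3899 296.1509] [0.337  0.2572] [0.0552 0.1149] 59.5479850769043
[ 30.8099 220.6116] [0.5225 0.8556] [0.1216 0.0825] 79.0638656616211
[635.  207.5] [ 0.5591 -0.6333] [0.0271 0.0634] 83.1777572631836
[ 86.6875 212.2   ] [0.5431 0.7202] [0.0466 0.0764] 74.33625030517578
[281.5271 208.2171] [0.5504 0.239 ] [0.0876 0.0411] 4.710650444030762
[604.9659 224.4773] [ 0.519 -0.558] [0.0295 0.2005] 89.92401885986328
[337.6647 185.7186] [0.612  0.1047] [0.1132 0.0574] 78.99120330810547
[447.4399 205.4989] [ 0.5726 -0.1804] [0.1721 0.2438] 23.583328247070312
[ 76.6627 177.1446] [0.6318 0.7534] [0.0519 0.0761] 67.85494995117188
```

View pics/topz.png

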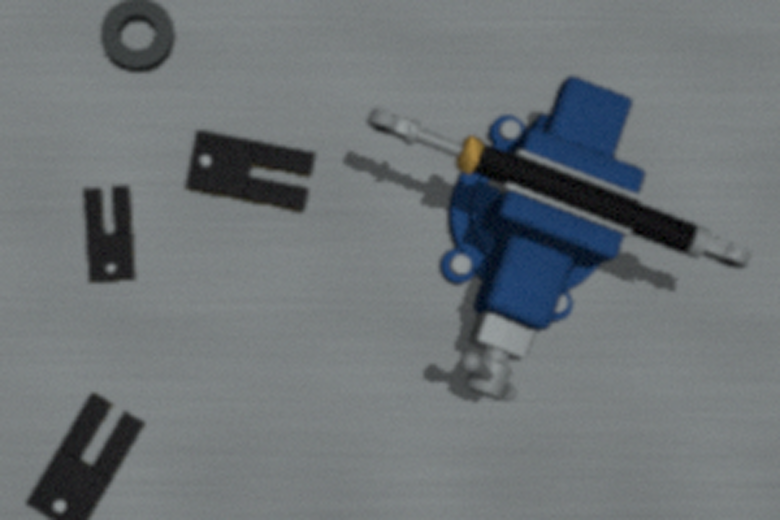

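View pics/scz.png

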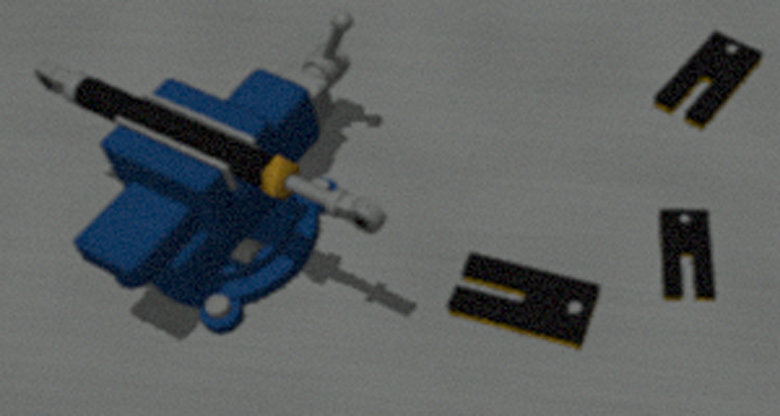

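Run:
```python
from h import *
np.set_printoptions(precision=4,suppress=True)
a,b=cam("top"),cam("scene")
T=lambda x,y:(x/2.6+240,y/2.6+120); S=lambda x,y:(x/2.6+110,y/2.6+130)
e=cross(ray(a,T(379,118)),ray(b,S(371,216))); print("eye",e)
# brass centre
for n,c in(("top",a),("scene",b)):
    im=cv2.imread(f"pics/{n}0.png");h=cv2.cvtColor(im,cv2.COLOR_BGR2HSV)
    m=cv2.inRange(h,(12,120,90),(32,255,255));
    k,l,st,ce=cv2.connectedComponentsWithStats(m)
    print(n,[(st[i][:5],ce[i]) for i in range(1,k) if st[i][4]>20])
tail=cross(ray(a,T(735,258)),ray(b,S(45,72)));print("tail",tail)
for n,uv in(("bearing",(293,133)),("tin",(193,215)),("liner",(201,287))): print(n,onz(a,uv,.03))
st=arm.get_state();print(tool(st,[.585,.239,.2]))
```

```text
eye (array([ 0.6336, -0.0033,  0.133 ]), np.float64(0.00028926001358936255))
top [(array([ 43, 154,  33,  32, 841], dtype=int32), array([ 59.0654, 169.4578])), (array([417, 173,   9,  13,  74], dtype=int32), array([420.7027, 178.9054])), (array([ 50, 190,  36,  34, 956], dtype=int32), array([ 67.6904, 206.7071]))]
scene [(array([ 7, 88, 22,  5, 50], dtype=int32), array([17.78, 90.12])), (array([562, 144,  29,  13,  73], dtype=int32), array([576.4247, 147.7671])), (array([   0,  147,   63,   65, 1328], dtype=int32), array([ 28.8765, 178.6777])), (array([555, 156,  38,  16,  93], dtype=int32), array([572.3441, 166.7312])), (array([211, 190,  11,  15, 102], dtype=int32), array([215.598 , 196.6373])), (array([ 597,  214,   43,   35, 1063], dtype=int32), array([618.8664, 230.8532])), (array([629, 253,  11,  26, 197], dtype=int32), array([635.2487, 264.0457]))]
tail (array([ 0.5139, -0.3031,  0.1321]), np.float64(0.0041380676993779475))
bearing [0.7421 0.2122 0.03  ]
tin [0.5342 0.4527 0.03  ]
liner [0.3626 0.4249 0.03  ]
[ 0.2298 -0.449   0.0262]
```

```bash
python3 -m handwheel '[[[0.087,0.02,-0.035,0,-3],[0.087,0.04,-0.07,0,-6],[0.087,0.055,-0.105,0,-9],[0.087,0.07,-0.14,0,-12],[0.087,0.09,-0.175,0,-15],[0.087,0.11,-0.21,0,-18],[0.087,0.13,-0.25,0,-21],[0.087,0.15,-0.285,0,-24],[0.087,0.165,-0.32,0,-27],[0.087,0.18,-0.355,0.01,-27],[0.087,0.2,-0.39,0.02,-27],[0.087,0.215,-0.42,0.026,-27],[0.087,0.23,-0.449,0.026,-27],[0.087,0.23,-0.449,0.026,-27],[0.087,0.23,-0.449,0.026,-27]]]' 20
python3 - <<'E'
from h import *
np.set_printoptions(precision=4,suppress=True)
st=arm.get_state();cv2.imwrite("pics/w1.png",grab_frame("wrist"));print(st["t"],st["eef_pos"],st["ee_rot"],st["q"],st["force"])
E
```

```text
t: 1.4
eef_pos: [0.5857, 0.237, 0.1994]
ee_rot: [3.14, -0.002, -1.496]
force: [-0.3, -0.1, 1.6]
width: 0.087
1.4 [0.5857 0.237  0.1994] [ 3.14   -0.0019 -1.4957] [ 0.6933  0.3076 -0.1262  0.0007 -1.1394  0.9523] [-0.2974 -0.0669  1.6231]
```

View pics/w1.png

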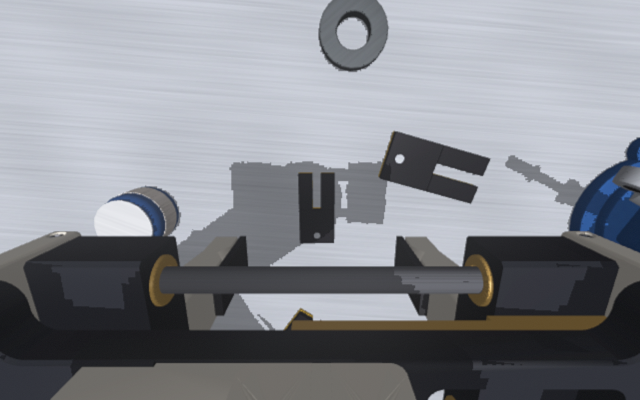

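Wrist view: the small fork spans about (298,172) to (335,242), with its slot pointing away (world +x).

Run:
```python
from h import *
np.set_printoptions(precision=4,suppress=True)
st=arm.get_state();c=cam("wrist",st);im=cv2.imread("pics/w1.png")
m=(im.max(2)<55).astype(np.uint8); m[:165]=0;m[245:]=0;m[:,:290]=0;m[:,342:]=0
ct=max(cv2.findContours(m,cv2.RETR_EXTERNAL,cv2.CHAIN_APPROX_NONE)[0],key=cv2.contourArea)
w=np.array([onz(c,p[0],.012)[:2] for p in ct],np.float32);r=cv2.minAreaRect(w);print(r)
p=np.r_[r[0],.012];print(tool(st,p))
a,b=cam("top"),cam("scene")
print(cross(ray(a,(420.7,178.9)),ray(b,(215.6,196.6))))
```

```text
((0.5519863367080688, 0.24063518643379211), (0.08761084824800491, 0.04168691858649254), 4.361194133758545)
[-0.0054  0.0326  0.1877]
(array([ 0.6029, -0.0819,  0.1355]), np.float64(0.004044990019984211))
```

```bash
python3 -m handwheel '[[[0.087,-0.003,-0.003,0.04,0],[0.087,-0.0055,-0.006,0.08,0],[0.087,-0.0055,-0.006,0.115,0],[0.087,-0.0055,-0.006,0.145,0],[0.087,-0.0055,-0.006,0.17,0],[0.087,-0.0055,-0.006,0.185,0],[0.087,-0.0055,-0.006,0.194,0],[0.087,-0.0055,-0.006,0.194,0],[0.06,-0.0055,-0.006,0.194,0],[0.045,-0.0055,-0.006,0.194,0],[0.04,-0.0055,-0.006,0.194,0],[0.04,-0.0055,-0.006,0.194,0],[0.04,-0.0055,-0.006,0.194,0],[0.04,-0.0055,-0.006,0.194,0],[0.04,-0.0055,-0.006,0.194,0],[0.04,-0.0055,-0.006,0.194,0]]]' 3
```

```text
t: 2.78
eef_pos: [0.5906, 0.2436, 0.0059]
ee_rot: [3.141, -0.001, -1.494]
force: [-0.8, -1.4, 2.5]
width: 0.0441
```

```bash
python3 -m handwheel '[[[0.04,0,0,0.003,0],[0.04,0,0,0.004,0],[0.04,0,0,0.004,0],[0.04,0,0,0,0],[0.04,0,0,-0.01,0],[0.04,0,0.001,-0.02,0],[0.04,0,0.003,-0.03,0],[0.04,0,0.005,-0.04,0],[0.04,0,0.005,-0.04,0],[0.04,0,0.005,-0.04,0]]]' 3
python3 - <<'E'
from h import *
s=grab_frame("scene");cv2.imwrite("pics/s2.png",cv2.resize(s[130:300,260:560],None,fx=2.6,fy=2.6,interpolation=cv2.INTER_CUBIC));cv2.imwrite("pics/w2.png",grab_frame("wrist"))
E
```

```text
t: 3.62
eef_pos: [0.5864, 0.244, 0.0475]
ee_rot: [-3.14, 0.0, -1.494]
force: [1.0, 0.3, 0.4]
width: 0.0444
```

View pics/s2.png

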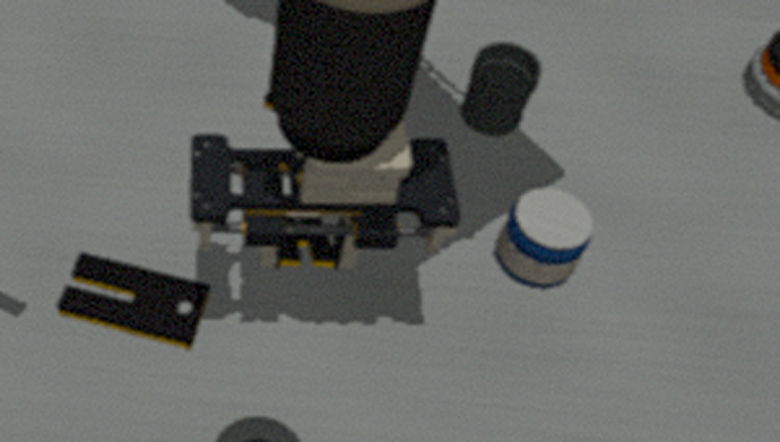

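View pics/w2.png

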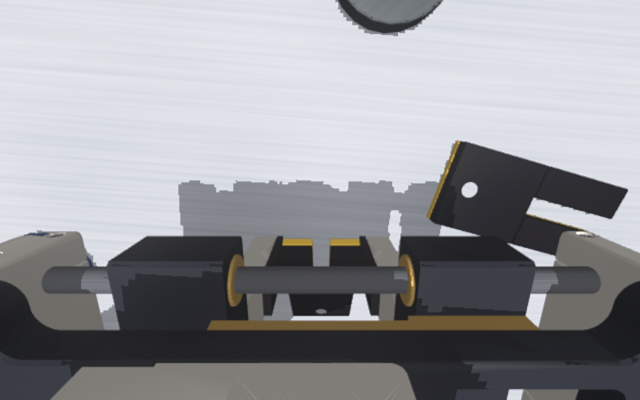

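Run:
```python
from h import *
np.set_printoptions(precision=3,suppress=True)
st=arm.get_state();c=cam("wrist",st)
for deg in range(-20,100,10):
    a=np.radians(deg)
    # pivot ~ tcp + 6mm up; hole 76 mm from grip; black face 6 above mid
    p=st["eef_pos"]+np.array([-.076*np.cos(a)+.006*np.sin(a)*-1,-.006*np.cos(a),.006-.076*np.sin(a)+.006*np.cos(a)])
    print(deg,proj(c,p))
```

```text
-20 [321.109 401.344]
-10 [320.955 387.138]
0 [320.807 371.317]
10 [320.669 354.576]
20 [320.54  337.387]
30 [320.421 320.059]
40 [320.311 302.789]
50 [320.211 285.693]
60 [320.12 268.84]
70 [320.037 252.271]
80 [319.963 236.011]
90 [319.898 220.086]
```

It droops about 35°, so its far end is still on the bench and it pivots freely. I'll lift it further so it hangs.

```bash
python3 -m handwheel '[[[0.04,0,0.003,-0.01,0],[0.04,0,0.006,-0.02,0],[0.04,0,0.01,-0.03,0],[0.04,0,0.015,-0.04,0],[0.04,0,0.02,-0.05,0],[0.04,0,0.02,-0.05,0],[0.04,0,0.02,-0.05,0],[0.04,0,0.02,-0.05,0]]]' 3
python3 - <<'E'
from h import *
s=grab_frame("scene");cv2.imwrite("pics/s3.png",cv2.resize(s[130:300,260:560],None,fx=2.6,fy=2.6,interpolation=cv2.INTER_CUBIC));cv2.imwrite("pics/w3.png",grab_frame("wrist"))
E
```

```text
t: 4.38
eef_pos: [0.5658, 0.242, 0.0963]
ee_rot: [3.141, -0.001, -1.494]
force: [-1.1, 0.2, -1.2]
width: 0.0437
```

View pics/s3.png

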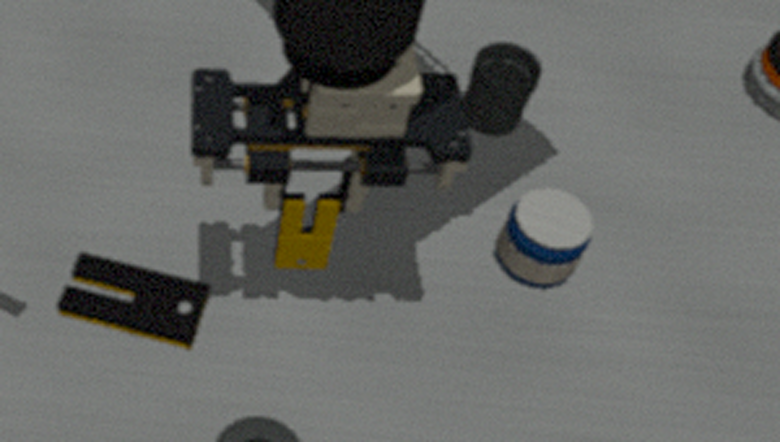

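View pics/w3.png

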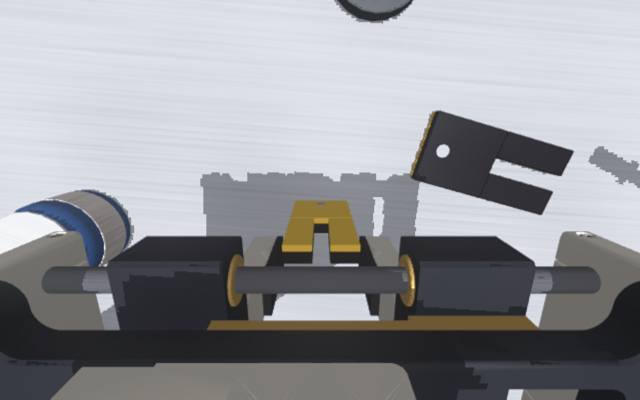

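The wrist and scene views show the yellow face hanging near vertical, hole at (321,203). I'll lay it over toward −x with the solid end on the bench.

```bash
python3 -m handwheel '[[[0.04,0,0.005,0.008,0],[0.04,0,0.012,0.016,0],[0.04,0,0.025,0.019,0],[0.04,0,0.038,0.023,0],[0.04,0,0.05,0.029,0],[0.04,0,0.06,0.035,0],[0.04,0,0.069,0.043,0],[0.04,0,0.077,0.051,0],[0.04,0,0.083,0.06,0],[0.04,0,0.088,0.068,0],[0.04,0,0.088,0.068,0]]]' 3
python3 - <<'E'
from h import *
s=grab_frame("scene");cv2.imwrite("pics/s4.png",cv2.resize(s[130:300,260:560],None,fx=2.6,fy=2.6,interpolation=cv2.INTER_CUBIC));cv2.imwrite("pics/w4.png",grab_frame("wrist"))
E
```

```text
t: 5.4
eef_pos: [0.4758, 0.2338, 0.0257]
ee_rot: [3.138, -0.003, -1.494]
force: [-1.4, -0.3, -1.1]
width: 0.0439
```

View pics/s4.png

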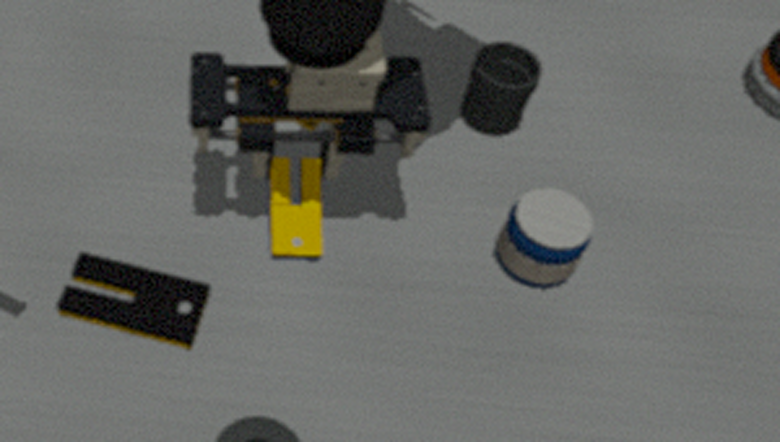

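View pics/w4.png

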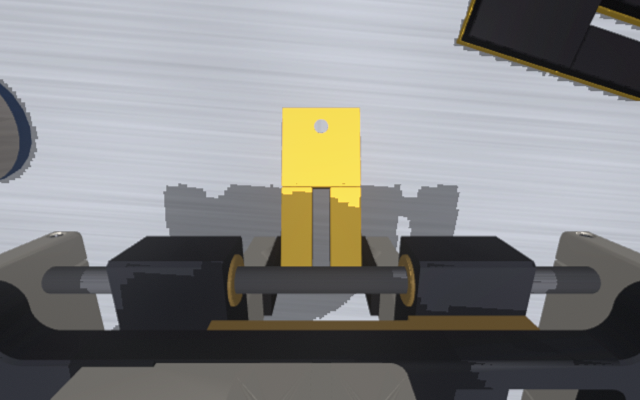

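Yellow is up, tilted only about 15°, and still held by the fork end. I'll lower it to the bench, open and rise.

```bash
python3 -m handwheel '[[[0.04,0,0,0.006,0],[0.04,0,0.001,0.012,0],[0.04,0,0.002,0.018,0],[0.04,0,0.002,0.021,0],[0.04,0,0.002,0.021,0],[0.05,0,0.002,0.021,0],[0.06,0,0.002,0.021,0],[0.075,0,0.002,0.021,0],[0.075,0,0.002,0.021,0],[0.075,0,0.002,0.021,0],[0.075,0,0.002,0.01,0],[0.075,0,0.002,-0.02,0],[0.075,0,0.002,-0.055,0],[0.075,0,0.002,-0.095,0],[0.075,0,0.002,-0.13,0],[0.075,0,0.002,-0.165,0],[0.075,0,0.002,-0.165,0]]]' 3
python3 - <<'E'
from h import *
np.set_printoptions(precision=4,suppress=True)
s=grab_frame("scene");cv2.imwrite("pics/s5.png",s);st=arm.get_state();cv2.imwrite("pics/w5.png",grab_frame("wrist"));cv2.imwrite("pics/t5.png",grab_frame("top"))
print(st["eef_pos"],st["ee_rot"],st["q"])
E
```

```text
t: 6.92
eef_pos: [0.479, 0.2371, 0.2]
ee_rot: [-3.133, 0.004, -1.493]
force: [0.6, 0.6, 0.6]
width: 0.0751
[0.4777 0.2365 0.1966] [-3.1369  0.0028 -1.4935] [ 0.8288  0.1447 -0.349   0.0014 -1.0718  0.8187]
```

View pics/s5.png

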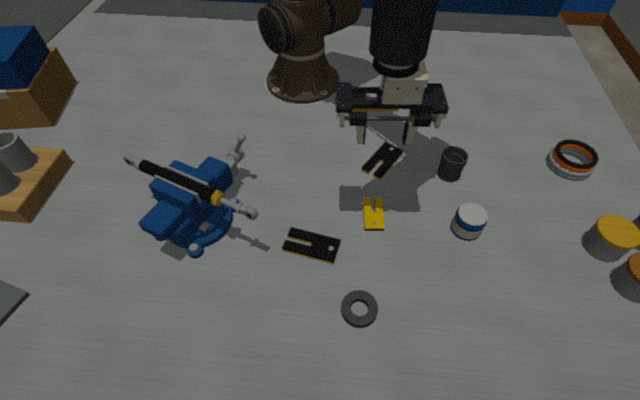

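View pics/w5.png

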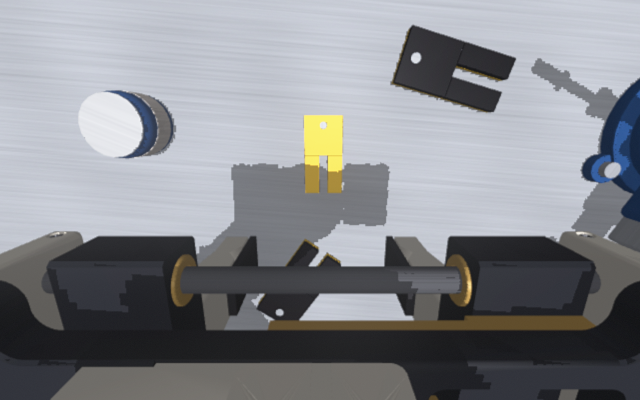

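Run:
```python
from h import *
np.set_printoptions(precision=4,suppress=True)
st=arm.get_state();c=cam("wrist",st);im=cv2.imread("pics/w5.png")
h=cv2.cvtColor(im,cv2.COLOR_BGR2HSV);m=cv2.inRange(h,(18,120,80),(35,255,255));m[210:]=0
ct=max(cv2.findContours(m,cv2.RETR_EXTERNAL,cv2.CHAIN_APPROX_NONE)[0],key=cv2.contourArea)
w=np.array([onz(c,p[0],.012)[:2] for p in ct],np.float32);print(cv2.minAreaRect(w))
print(st["t"],tool(st,[.617,-.045,.22]))
```

```text
((0.5095393657684326, 0.2346886247396469), (0.08645716309547424, 0.04247761517763138), 4.3522491455078125)
7.0667 [ 0.2901 -0.1195 -0.0273]
```

The retainer measures 86×42 mm at the 12 mm plane, as before, so it lies flat. Next I'll hover over the rod's neck, turned so the camera is on the vice side.

```bash
python3 -m handwheel '[[[0.06,0.017,-0.007,-0.01,7],[0.06,0.034,-0.014,-0.02,14],[0.06,0.051,-0.021,-0.027,21],[0.06,0.068,-0.028,-0.027,28],[0.06,0.085,-0.035,-0.027,35],[0.06,0.102,-0.042,-0.027,42],[0.06,0.119,-0.049,-0.027,49],[0.06,0.136,-0.056,-0.027,56],[0.06,0.153,-0.063,-0.027,63],[0.06,0.17,-0.07,-0.027,70],[0.06,0.187,-0.077,-0.027,77],[0.06,0.204,-0.084,-0.027,84],[0.06,0.221,-0.091,-0.027,91],[0.06,0.238,-0.098,-0.027,98],[0.06,0.255,-0.105,-0.027,105],[0.06,0.272,-0.112,-0.027,111],[0.06,0.29,-0.12,-0.027,116],[0.06,0.29,-0.12,-0.027,116],[0.06,0.29,-0.12,-0.027,116]]]'
python3 - <<'E'
from h import *
np.set_printoptions(precision=4,suppress=True)
st=arm.get_state();cv2.imwrite("pics/w6.png",grab_frame("wrist"))
print(st["eef_pos"],st["ee_rot"],st["q"])
E
```

```text
t: 8.65
eef_pos: [0.6169, -0.0458, 0.2175]
ee_rot: [-3.138, -0.004, 2.764]
force: [0.2, -0.3, 0.1]
width: 0.0601
[ 0.6169 -0.0458  0.2175] [-3.1382 -0.0037  2.7636] [ 0.2416  0.2754 -0.1287  0.0007 -1.1717 -0.6199]
```

View pics/w6.png

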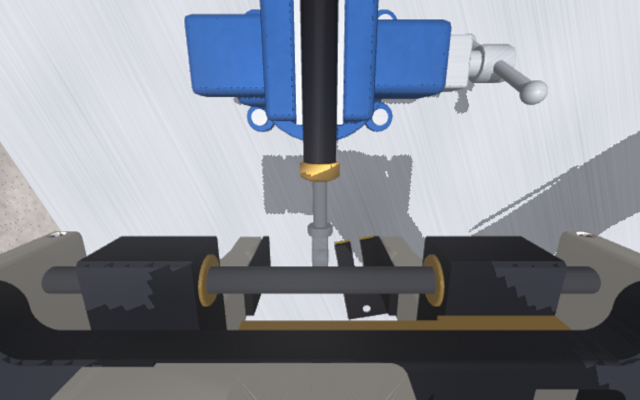

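Run:
```python
from h import *
np.set_printoptions(precision=4,suppress=True)
st=arm.get_state();c=cam("wrist",st)
for uv,z in(((320,181),.1415),((320,181),.151),((319.5,222),.146),((320,264),.149)):
    p=onz(c,uv,z);print(uv,z,p,tool(st,p))
im=cv2.imread("pics/w6.png");cv2.imwrite("pics/w6z.png",cv2.resize(im[140:280,240:400],None,fx=4,fy=4,interpolation=cv2.INTER_CUBIC))
```

```text
(320, 181) 0.1415 [ 0.6061 -0.0706  0.1415] [ 0.0003 -0.0273  0.0765]
(320, 181) 0.151 [ 0.6054 -0.0724  0.151 ] [ 0.0003 -0.0293  0.0671]
(319.5, 222) 0.146 [ 0.6189 -0.0394  0.146 ] [-0.0001  0.0063  0.0719]
(320, 264) 0.149 [ 0.6322 -0.005   0.149 ] [0.0002 0.0432 0.0688]
```

View pics/w6z.png

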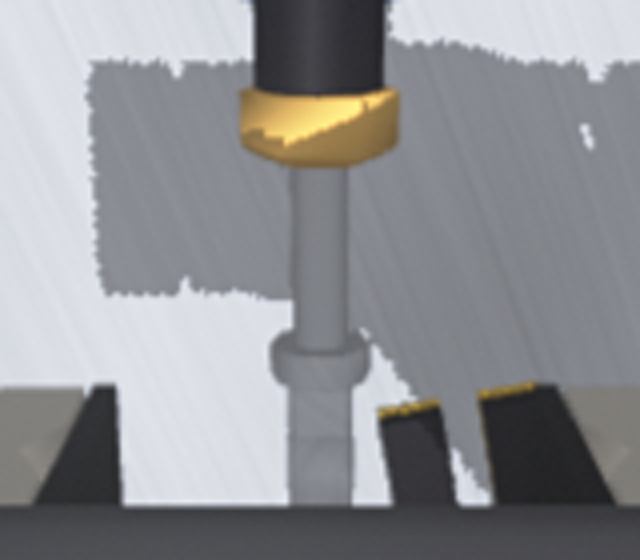

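Wrist view: the rod lies on column 320. The gland face is at row 181 (tool y −29 mm) and the lock nut begins at about row 227 (+11 mm). That matches the 40 mm neck. I'll descend and grip.

```bash
python3 -m handwheel '[[[0.06,0,-0.002,0.03,0],[0.06,0,-0.002,0.06,0],[0.06,0,-0.002,0.08,0],[0.06,0,-0.002,0.095,0],[0.06,0,-0.002,0.102,0],[0.06,0,-0.002,0.102,0],[0.06,0,-0.002,0.102,0],[0.03,0,-0.002,0.102,0],[0.02,0,-0.002,0.102,0],[0.005,0,-0.002,0.102,0],[0.005,0,-0.002,0.102,0],[0.005,0,-0.002,0.102,0],[0.005,0,-0.002,0.102,0],[0.005,0,-0.002,0.102,0],[0.005,0,-0.002,0.102,0]]]' 55
python3 - <<'E'
from h import *
np.set_printoptions(precision=4,suppress=True)
st=arm.get_state();cv2.imwrite("pics/w7.png",grab_frame("wrist"))
print(st["eef_pos"],st["ee_rot"],st["q"],st["width"])
E
```

```text
t: 9.95
eef_pos: [0.6165, -0.0474, 0.1162]
ee_rot: [-3.139, -0.002, 2.765]
force: [13.9, -10.5, -9.5]
width: 0.0124
[ 0.6165 -0.0474  0.1162] [-3.1389 -0.0016  2.7651] [ 0.2395  0.3575 -0.2598  0.0015 -0.9563 -0.6168] 0.012447551529192353
```

View pics/w7.png

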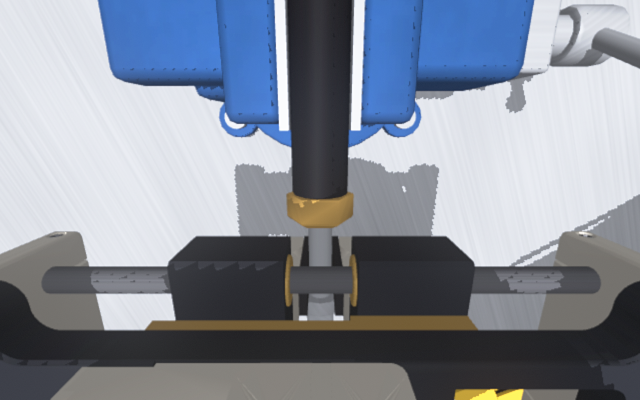

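Gripped: width is 12.4 mm and the fingers are on the neck. Now the slow pull along tool +y.

```bash
python3 -m handwheel '[[[0.005,0,0.005,0,0],[0.005,0,0.01,0,0],[0.005,0,0.015,0,0],[0.005,0,0.02,0,0],[0.005,0,0.025,0,0],[0.005,0,0.03,0,0],[0.005,0,0.035,0,0],[0.005,0,0.04,0,0],[0.005,0,0.045,0,0],[0.005,0,0.05,0,0],[0.005,0,0.055,0,0],[0.005,0,0.059,0,0],[0.005,0,0.062,0,0],[0.005,0,0.063,0,0],[0.005,0,0.063,0,0],[0.005,0,0.063,0,0],[0.005,0,0.063,0,0]]]' 55
python3 - <<'E'
from h import *
np.set_printoptions(precision=4,suppress=True)
st=arm.get_state();im=grab_frame("wrist");cv2.imwrite("pics/w8.png",im)
cv2.imwrite("pics/w8z.png",cv2.resize(im[100:260,240:400],None,fx=3.7,fy=3.7,interpolation=cv2.INTER_CUBIC))
cv2.imwrite("pics/t8.png",cv2.resize(grab_frame("scene")[130:290,110:410],None,fx=2.6,fy=2.6))
print(st["eef_pos"],st["ee_rot"],st["q"],st["width"],np.hypot(*(st["eef_pos"]-[.6165,-.0474,.1162])[:2]))
E
```

```text
t: 11.42
eef_pos: [0.6386, 0.0076, 0.1161]
ee_rot: [-3.134, -0.002, 2.765]
force: [-2.1, -13.3, 3.5]
width: 0.0108
[0.6386 0.0076 0.1161] [-3.1337 -0.0025  2.7645] [ 0.3196  0.3893 -0.2116  0.0054 -0.9769 -0.6998] 0.010766695819282699 0.059259850798638956
```

View pics/w8z.png

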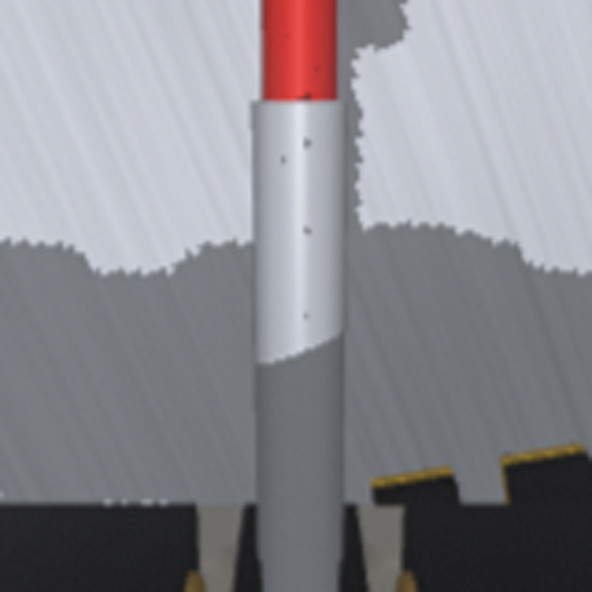

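View pics/t8.png

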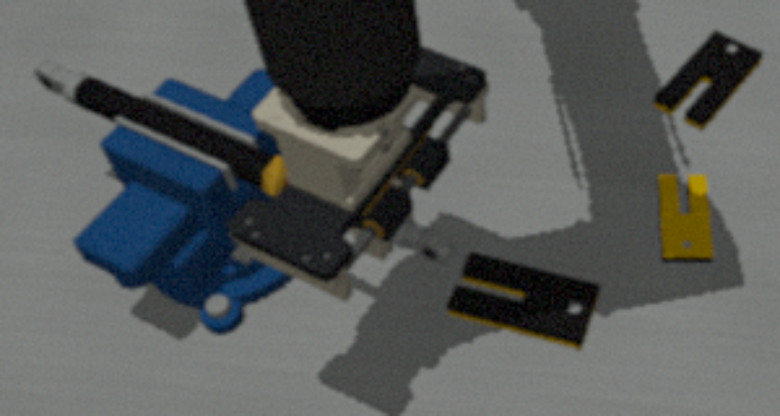

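Run:
```python
import cv2
im=cv2.imread("pics/w8.png");cv2.imwrite("pics/w8y.png",cv2.resize(im[0:150,250:400],None,fx=4,fy=4,interpolation=cv2.INTER_CUBIC))
```

```text
(no output)
```

View pics/w8y.png

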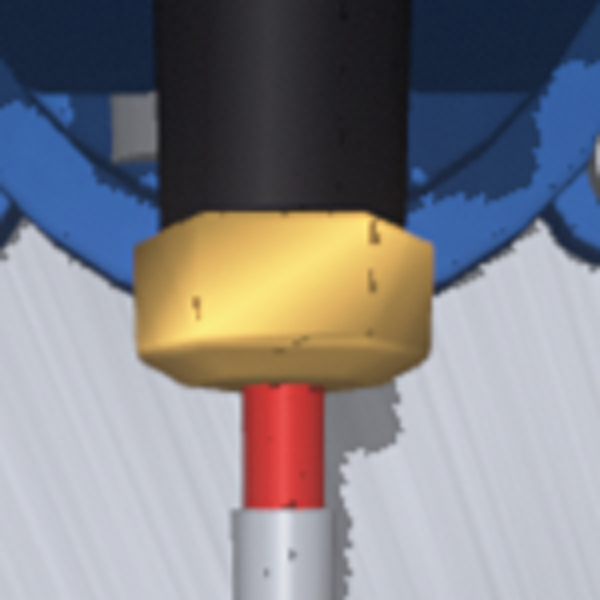

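Run:
```python
from h import *
np.set_printoptions(precision=4,suppress=True)
st=arm.get_state();c=cam("wrist",st)
im=cv2.imread("pics/w8.png").astype(int)
print([(r,im[r,318:323].mean(0).astype(int).tolist()) for r in list(range(92,100))+list(range(124,131))])
for uv,z in(((320,96),.1397),((320,126.8),.141),((320,126.8),.1397)):
    p=onz(c,uv,z);print(uv,tool(st,p))
print(st["t"],st["force"])
```

```text
[(92, [68, 115, 145]), (93, [65, 111, 138]), (94, [58, 96, 118]), (95, [51, 76, 113]), (96, [56, 64, 173]), (97, [65, 67, 217]), (98, [68, 71, 225]), (99, [68, 70, 223]), (124, [69, 72, 222]), (125, [66, 69, 216]), (126, [72, 72, 190]), (127, [159, 152, 189]), (128, [215, 206, 206]), (129, [224, 216, 212]), (130, [223, 216, 212])]
(320, 96) [ 0.0006 -0.0849 -0.0229]
(320, 126.8) [ 0.0006 -0.0721 -0.0243]
(320, 126.8) [ 0.0006 -0.072  -0.023 ]
11.5167 [ -3.0862 -13.7268   2.9167]
```

About 12.9 mm of the 14 mm groove shows, and the TCP travelled 59.3 mm, so rod_out is about 59 mm. The arm sags roughly 3.7 mm under the spring, so I'll command +8 mm to settle near 63 mm.

```bash
python3 -m handwheel '[[[0.005,0,0.004,0,0],[0.005,0,0.006,0,0],[0.005,0,0.0075,0,0],[0.005,0,0.0075,0,0],[0.005,0,0.0075,0,0],[0.005,0,0.0075,0,0],[0.005,0,0.0075,0,0],[0.005,0,0.0075,0,0],[0.005,0,0.0075,0,0],[0.005,0,0.0075,0,0]]]' 60
python3 - <<'E'
from h import *
np.set_printoptions(precision=4,suppress=True)
st=arm.get_state();im=grab_frame("wrist");cv2.imwrite("pics/w9.png",im)
cv2.imwrite("pics/w9y.png",cv2.resize(im[0:150,250:400],None,fx=4,fy=4,interpolation=cv2.INTER_CUBIC))
print(st["t"],st["eef_pos"],st["width"],np.hypot(*(st["eef_pos"]-[.6165,-.0474,.1162])[:2]),st["force"])
E
```

```text
t: 12.35
eef_pos: [0.6399, 0.0109, 0.1161]
ee_rot: [-3.128, -0.004, 2.763]
force: [-1.0, -14.0, 2.4]
width: 0.0101
12.35 [0.6399 0.0109 0.1161] 0.010066150079285584 0.06279151104522009 [ -0.9579 -13.9797   2.4376]
```

View pics/w9y.png

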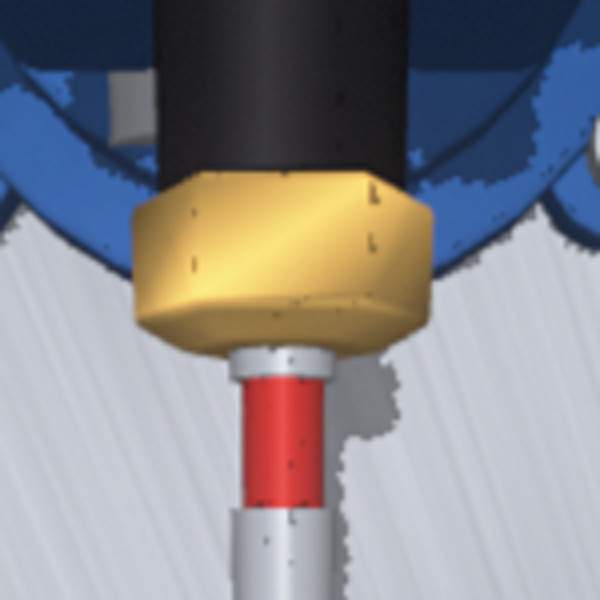

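The silver rod shows about 3 mm beyond the red groove, so it is just past the mark. I'll check that the hold is steady, since the width reading crept down.

Run:
```python
from h import *
np.set_printoptions(precision=4,suppress=True)
for i in range(24):
    st=arm.get_state();im=grab_frame("wrist")
    if i%4==3:
        col=im[80:150,318:323].astype(int).mean(1);red=np.where(col[:,2]-col[:,1]>100)[0]+80
        print(st["t"],st["eef_pos"],round(st["width"],5),st["force"],red.min(),red.max())
c=cam("wrist",st)
for uv,z in(((320,86.5),.141),((320,94),.141),((320,126.8),.141)): print(tool(st,onz(c,uv,z)))
cv2.imwrite("pics/w10.png",im);cv2.imwrite("pics/s10.png",grab_frame("scene"))
```

```text
12.55 [0.6399 0.0108 0.1161] 0.01022 [ -1.846  -15.169    2.8188] 94 126
12.75 [0.6399 0.0108 0.1161] 0.01033 [ -1.76   -14.3125   3.5527] 94 126
12.95 [0.6399 0.0108 0.1161] 0.01051 [ -2.5252 -14.1105   3.5646] 94 126
13.15 [0.6399 0.0109 0.1161] 0.01015 [ -2.1354 -14.1407   2.9812] 94 126
13.35 [0.6399 0.0108 0.1161] 0.01047 [ -2.9021 -14.0187   3.2204] 94 126
13.55 [0.6399 0.0108 0.1161] 0.01012 [ -2.3653 -14.5463   2.5527] 94 126
[ 0.0006 -0.0887 -0.0237]
[ 0.0006 -0.0856 -0.0237]
[ 0.0006 -0.0721 -0.0239]
```

View pics/s10.png

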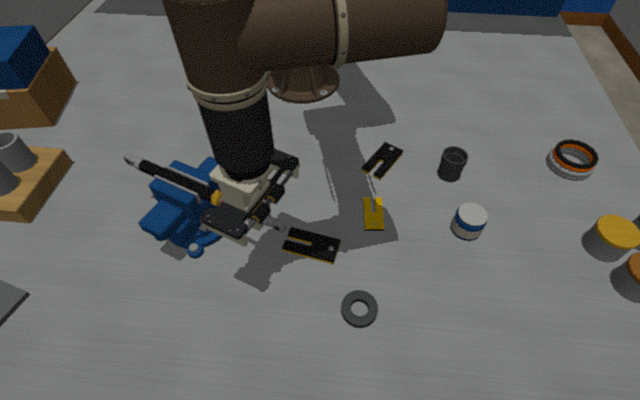

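View pics/w10.png

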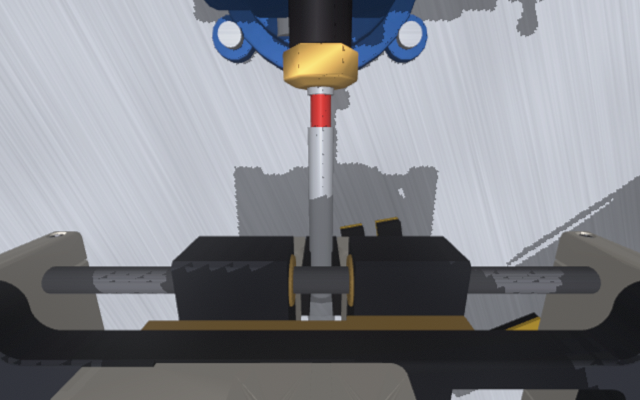

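Stable: the red groove holds at rows 94–126, and about 3 mm of silver shows between it and the nut. The retainer lies yellow up, and the liner, bearing and tin appear where they were. I'm handing in.

```bash
python3 -c "
from station import arm
print(arm.job_done()); s=arm.get_state(); print(s['t'],s['eef_pos'],s['width'])"
```

```text
the job is handed in; nothing more can be done
None
the job is handed in; nothing more can be done
```

I turned the smallest retainer over and left it yellow side up on the bench. Then I pulled the strut's rod out to its red groove and handed in while still holding it.

- **Retainer:** I gripped it lightly by the fork end, let it swing to hang down, and laid it over on its solid end before letting go. It lies flat at about (0.51, 0.235). Its outline measured 86×42 mm at the 12 mm plane; the given size is 90×44, and it measured about 2 mm small before the flip too.
- **Rod:** My first pull came up short at about 59 mm, because the arm gave about 4 mm under the spring. I pulled on to about 63 mm. The arm's travel read 62.8 mm. In the wrist picture, about 3 mm of bare rod shows between the gland nut and the groove, which agrees.
- **Hold:** Over the last 1.2 s the arm position and the groove in the picture did not move, and the pull force stayed at about 14–15 N.
- **One reading disagreed:** the finger opening showed 10–10.5 mm on the 12 mm rod, down from 12.4 mm when first gripped. I saw no slip, and it stayed steady.
- **Other parts:** the liner, bearing and tin look unmoved in the last scene picture; I did not measure them again.

The clock stood at about 13.6 s of the 72 s allowed when I handed in.

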